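Rail on the sanding station, air gate held at the mark

ROBOT

A 6-joint arm with a two-finger parallel gripper is mounted at the origin on the work surface. World frame = base frame: x ahead of the robot, y to its left, z up, the work surface at z = 0. Lengths are in m, angles in rad, forces in N, time in s.
With the tool pointing down it reaches from about 0.4 to 0.825 m from the base axis. Payload 7 kg.
Tool frame: the origin (TCP) lies midway between the tips of the shut fingers; the grasp point (between the pads) lies 19 mm behind it; z points along the fingers, x is the direction in which the jaws open and shut, and the axes are right-handed (so a half turn about z gives the same grasp; the last joint's range is limited). The gripper opens to 88 mm and grips with 3 to 60 N. Pads are 19 mm wide; open, the fingers measure 130 mm over their backs; the gripper's body (78 mm by 193 mm) begins 47 mm behind the grasp point.
Start: joints at [1.424, 0.359, 0.012, 0, -1.224, -0.288], TCP at [0.284, 0.612, 0.227] pointing down, gripper open.
Joint ranges: [-3.07, 3.07], [-1.43, 2.12], [-1.02, 1.25], [-3.03, 1.67], [-3.05, -0], [-3.03, 3.03]. Speed limits (rad/s): [2.39, 2.39, 3.01, 3.14, 3.14, 3.14].

INTERFACE

Orientations are given as [roll, pitch, yaw] about the fixed x, y, z axes, in that order (R = Rz(yaw) Ry(pitch) Rx(roll)).
In Python, from station import status, eyes, workorder gives the robot as it stands.
- The arm moves only by the shell command python3 -m jog 'ROWS' [OPENING] [FORCE]. ROWS is JSON, a list of rows, each a list of 6 numbers: the shift along the world's x, y, z in mm, then the turn, a rotation vector about the world's x, y, z in rad. A call has 1 to 12 rows; each row shifts and turns the pose as measured when the row begins; what a row does not reach is not made up. A row lasts 1/10 s, in which the tool goes at most 50 mm and 8.59 degrees, less where a joint would pass 70% of its speed; a pose out of reach is approached as far as the arm can. A call with a gripper value outside its range is refused whole. OPENING is the opening, from 0 (shut) to 1 (fully open), set as the call begins (- or left out, the last holds). The fingers move at their own pace and stop on an object; FORCE is the grip in N (left out, the last holds). Time passes only in rows, so rows that do not move let the fingers close. It gives the time, the measured TCP pose, the force and the opening at its end, in the units of the state.
- status.get_state(): the state, without advancing time (a new reading comes with each control period).
- eyes.grab_frame(name): name is "side" or "top" or "wrist"; returns the picture (420x560x3 uint8, blue, green, red); there is no depth.
- eyes.calibration(name): a dict with "camera_matrix" (3x3 intrinsics, pixels), "cam_to_world" (4x4, takes a point from camera to world coordinates); the wrist camera has in their place "hand_eye" (4x4, takes a point from camera to tool coordinates, whose origin is the TCP and whose axes are the tool frame's). Camera axes: x right, y up, looking along -z (the intrinsics and any distortion apply to the point x, -y, -z); pixel columns grow to the right and rows downward; lengths in m; the calibration is good to about 2 mm. A picture is of the moment at which its call begins: read the wrist's pose just before it. calibration takes no time and is no camera call.
- workorder.job_done(): hands the job in, once; it reports no verdict.
The state is a dict: "t": time; "q": joint angles; "qd": joint speeds; "joint_efforts": joint torques, N m; "eef_pos": TCP position; "ee_rot": TCP orientation; "force": force on the tool from outside, world axes, zero at the start; "moment": the same for the moment, N m; "width": finger opening in m.
Only numpy, scipy, OpenCV 4.12 (cv2) and the standard library are available. Lean on these libraries where they do the work, as an engineer would, in place of code of your own. Each camera call takes 0.05 s, during which the arm holds its last target. There are 200 camera calls.

TASK

Lay the loose wooden chair rail down into the two saddles on top of the white sanding station, roughly centred lengthwise and lying flat on both saddle floors, and let go of it while the air gate is still shut. Then pull the red handle of the spring-return air gate out until its yellow pointer meets the red line on the guide arm, and keep holding it there: the job finishes with the handle still held at the line, because the gate springs shut if released. Leave the glue jar, the cork sanding block and the wooden chair corner where they are.

Things in the scene. Friction and masses are not known exactly. Their poses are not given: they have to be found in the camera images.
- rail: Loose pale wooden chair rail: a bar of 26 x 150 x 26 mm (x, y, z) with a round tenon 16 mm in diameter and 22 mm long on each end (194 mm overall along its y), about 0.09 kg. Origin at the centre of the bar's underside, z up; both ends are alike. It starts lying flat on the bench.
- station: Fixed white sanding station, a box of 200 x 220 x 70 mm (x, y, z) on the bench; origin at the centre of its underside, z up. A flat round dark air grille lies in the middle of its top, with a saddle on either side. The air gate sticks out of its -y side with a guide arm beside it (at x 60 to 84 mm, out to y = -285 mm, 23 mm high). An orange hose 66 mm thick leaves its +y side.
- saddles (a point): Where the rail's origin belongs: midway between the two saddles, level with their floors, 85 mm above the bench, axes as the station's. The saddles lie 60 mm from here along -y and +y, each 20 mm long in y, with rubber floors and wooden cheeks that flare from 35 mm apart at the floor to 46 mm at their tops, 21 mm higher. The rail lies along y. Between them there is free space beside the rail, down to the station's top.
- gate (a joint): Travel of the air gate in m: 0 shut, grows as it is pulled out along the station's -y, up to 0.085. A spring pulls it shut with about 5 N at 0 and 1 N more for each further 10 mm; friction about 1 N.
- gate_handle (a point): Top edge centre of the gate's red upright handle plate; moves with the gate. The plate is 50 mm wide (station x), 12 mm thick (station y, the direction of pull) and reaches 89 mm above the bench, on a level steel blade 80 mm wide with its top at 32 mm. Shut, it lies at x = 0, y = -172 mm in the station's frame, with 56 mm clear between the plate and the station's side. Axes as the station's.
- gate_pointer (a point): Tip of the flat yellow pointer beside the handle, 62 mm to the station's +x of the handle's middle and level with it in y, 32 mm above the bench; it moves with the gate.
- mark: Fixed white collar (26 x 26 mm) with a red line 5 mm wide across it, on the guide arm. Origin directly below the middle of the line, at bench height, at x = 72 mm in the station's frame; axes as the station's. It lies 30 to 65 mm of gate travel from the shut pointer. The pointer is on the mark when its y in this frame is 0.
- glue: Bystander: glue jar with an orange cap, 60 mm in diameter, 110 mm tall; origin at the centre of its underside.
- sandblock: Bystander: cork sanding block of 70 x 100 x 30 mm; origin at the centre of its underside.
- corner: Bystander: carved wooden chair corner, 75 mm tall, about 70 mm across with two stubs reaching 55 mm to its +x and +y; origin at the centre of its underside.
Not all that is in view belongs to the job. There is more than one size of the rail; the job needs the largest.

How it is judged:
On the way, in this order (a step that is already met when the one before it is completed fails the run):
1. the rail lies in both saddles, let go, with the gate still shut (x of rail in the frame of station between -0.007 and 0.007 m and y of rail in the frame of station between -0.02 and 0.02 m and z of rail in the frame of station between 0.081 and 0.089 m and angle between the y axis of rail and the y axis of station, either way round below 0.1 rad and contact force between rail and the fingers below 0.2 N and linear speed of rail below 0.02 m/s and value of joint gate below 0.01 m), for 0.2 s.
2. the gate is held with its pointer on the red line (y of gate_pointer in the frame of mark between -0.005 and 0.005 m and velocity of joint gate between -0.01 and 0.01 m/s and contact force between gate and the fingers above 2.5 N), for 0.3 s.
At the end, for the whole second after the job is handed in: The rail lies in both saddles (within 7 mm across, 20 mm lengthwise, 4 mm in height and 0.1 rad of the station's y), untouched by the fingers and at rest; the gate stands still with its pointer within 5 mm of the middle of the red line, held there by the fingers with more than 2.5 N (all of step 2 and x of rail in the frame of station between -0.007 and 0.007 m and y of rail in the frame of station between -0.02 and 0.02 m and z of rail in the frame of station between 0.081 and 0.089 m and angle between the y axis of rail and the y axis of station, either way round below 0.1 rad and contact force between rail and the fingers below 0.2 N and linear speed of rail below 0.02 m/s); the arm keeps its last pose, push and grip.
It fails at once if the glue jar is moved more than 20 mm (distance of glue from where it was at the start of the episode above 0.02 m).
It fails at once if the sanding block is moved more than 20 mm (distance of sandblock from where it was at the start of the episode above 0.02 m).
It fails at once if the chair corner is moved more than 20 mm (distance of corner from where it was at the start of the episode above 0.02 m).
It also fails if it takes over 51 s, if anything falls off the work surface, if the arm or the gripper's body presses on something with over 40 N, if the wrist force passes 120 N, or if a joint passes its speed limit or range.

## Working session

There is one attempt and no reset: what is moved stays moved. The work goes in short steps, Python scripts to look and compute and a shell command to move; the robot and the scene stay as the last step left them, time stands still between calls to the robot, and variables do not carry over. Pictures are saved under pics/ and viewed, about 8 in all and at most 12, crops included, and the job is handed in when it is done.

```bash
mkdir -p pics; cat > h.py <<'E'
import numpy as np, cv2
from station import status, eyes
from scipy.spatial.transform import Rotation as R
def cal(name, st=None):
    c=eyes.calibration(name); K=np.array(c["camera_matrix"])
    if "cam_to_world" in c: T=np.array(c["cam_to_world"])
    else:
        st=st or status.get_state(); W=np.eye(4); W[:3,:3]=R.from_euler('xyz',st["ee_rot"]).as_matrix(); W[:3,3]=st["eef_pos"]
        T=W@np.array(c["hand_eye"])
    return K,T,c
def px2w(name,uv,z,st=None):
    K,T,c=cal(name,st); d=np.array(c.get("distortion",np.zeros(5)),float)
    p=cv2.undistortPoints(np.array([[uv]],float),K,d)[0,0]
    r=T[:3,:3]@np.array([p[0],-p[1],-1]); o=T[:3,3]
    return o+r*(z-o[2])/r[2]
def w2px(name,P,st=None):
    K,T,c=cal(name,st); d=np.array(c.get("distortion",np.zeros(5)),float)
    q=(np.linalg.inv(T)@np.append(P,1))[:3]; q=q*[1,-1,-1]
    return cv2.projectPoints(q.reshape(1,1,3),np.zeros(3),np.zeros(3),K,d)[0].ravel()
E
python3 - <<'E'
from h import *
s=status.get_state(); print({k:np.round(v,3).tolist() for k,v in s.items()})
for n in("top","side","wrist"):
    c=eyes.calibration(n); print(n,{k:np.round(v,3).tolist() if not isinstance(v,str) else v for k,v in c.items()})
    cv2.imwrite(f"pics/{n}0.png",eyes.grab_frame(n))
E
ls; cat jog* | head -5
```

```text
{'t': 0.0, 'q': [1.424, 0.359, 0.011, -0.0, -1.224, -0.288], 'qd': [-0.0, 0.001, -0.0, -0.001, 0.001, -0.001], 'joint_efforts': [0.002, -58.272, 29.305, 6.997, 0.007, -0.0], 'eef_pos': [0.284, 0.612, 0.226], 'ee_rot': [-3.141, -0.002, -2.006], 'force': [0.629, 0.658, 0.518], 'moment': [-0.017, -0.033, -0.029], 'width': 0.088}
top {'camera_matrix': [[399.204, 0.0, 281.694], [0.0, 399.204, 211.344], [0.0, 0.0, 1.0]], 'cam_to_world': [[0.022, 0.992, -0.122, 0.506], [-1.0, 0.022, -0.007, -0.19], [-0.005, 0.122, 0.992, 1.008], [0.0, 0.0, 0.0, 1.0]]}
side {'camera_matrix': [[427.16, 0.0, 282.889], [0.0, 427.16, 209.533], [0.0, 0.0, 1.0]], 'cam_to_world': [[-0.982, 0.152, -0.115, 0.52], [-0.19, -0.73, 0.657, 0.429], [0.016, 0.666, 0.745, 0.803], [0.0, 0.0, 0.0, 1.0]]}
wrist {'camera_matrix': [[356.867, 0.0, 284.958], [0.0, 356.867, 203.737], [0.0, 0.0, 1.0]], 'hand_eye': [[1.0, 0.001, 0.0, -0.001], [0.001, -0.959, -0.283, -0.077], [0.0, 0.283, -0.959, -0.159], [0.0, 0.0, 0.0, 1.0]]}
h.py
picscat: 'jog*': No such file or directory
```

View pics/top0.png

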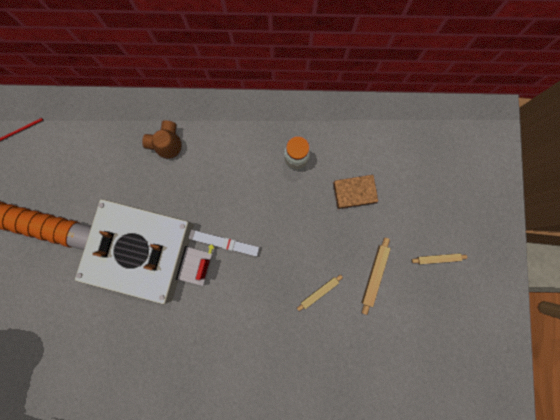

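View pics/side0.png

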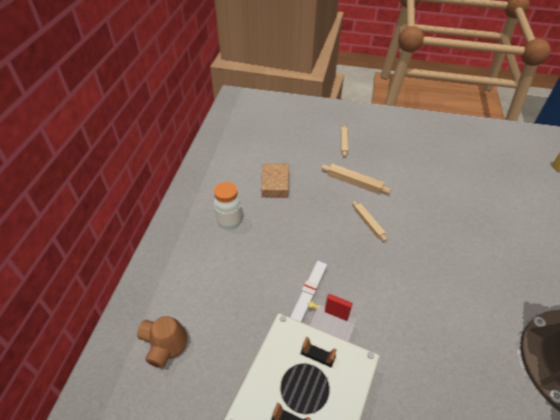

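The top view shows three rail-like bars: (377,275) the largest, with (320,293) and (440,259) both smaller. I choose (377,275). The station is at about (133,251), the handle at (202,268) and the red line at (229,244). Next is one enlarged crop of the station and the rails.

```bash
python3 - <<'E'
from h import *
im=cv2.imread("pics/top0.png")
a=cv2.resize(im[190:310,65:265],None,fx=4,fy=4,interpolation=cv2.INTER_CUBIC); cv2.imwrite("pics/c_st.png",a)
b=cv2.resize(im[225:325,290:470],None,fx=4,fy=4,interpolation=cv2.INTER_CUBIC); cv2.imwrite("pics/c_rail.png",b)
E
```

```text
(no output)
```

View pics/c_st.png

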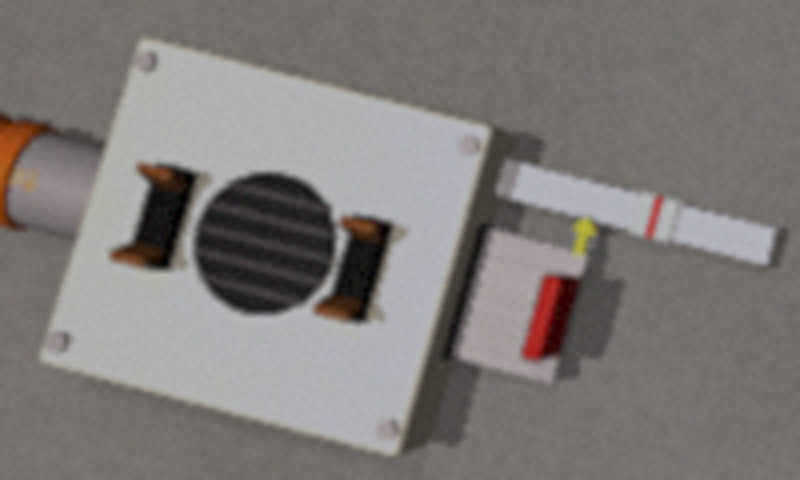

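View pics/c_rail.png

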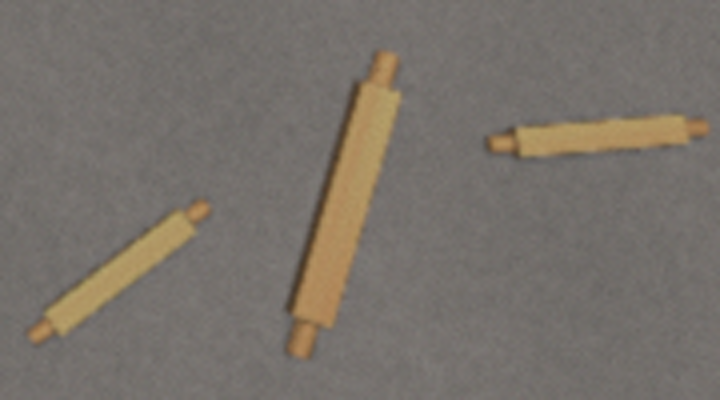

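```bash
python3 - <<'E'
from h import *
S=lambda u,v,z: px2w("top",(65+u/4-.375,190+v/4-.375),z)
Q=lambda u,v,z: px2w("top",(290+u/4-.375,225+v/4-.375),z)
c=[S(*p,.07) for p in((143,40),(492,127),(400,456),(42,360))]
print(np.round(c,4)); ctr=np.mean(c,0)
# station -y dir: from left(+y) to right
yd=-((c[1]-c[0])+(c[2]-c[3])); xd=(c[0]+c[1]-c[2]-c[3]); print("len",np.linalg.norm(yd)/2,np.linalg.norm(xd)/2)
ay=np.arctan2(yd[1],yd[0])-np.pi/2; ax=np.arctan2(xd[1],xd[0]); print("ctr",ctr,"yaw",ay,ax)
yaw=(ay*1.1+ax)/2.1
# saddles floor mid z .085
s1=S(163,218,.09); s2=S(359,267,.09); print("saddlemid",(s1+s2)/2,"yaw",np.arctan2(*(s1-s2)[1::-1])-np.pi/2, np.linalg.norm(s1-s2))
Rz=R.from_euler('z',yaw).as_matrix()
for n,p in dict(handle=S(542,317,.089),ptr=S(588,218,.032),line=S(655,215,.03)).items(): print(n,p,"stn",Rz.T@(p-[ctr[0],ctr[1],0]))
t=[Q(387,52,.013),Q(300,358,.013)]; b=[Q(*p,.026) for p in((360,84),(401,93),(332,327),(291,312))]
print("rail",np.round(t,4),np.mean(t,0),np.mean(b,0),"ang",np.arctan2(*(t[0]-t[1])[1::-1]),np.linalg.norm(t[0]-t[1]))
E
```

```text
[[0.6402 0.2491 0.07  ]
 [0.5928 0.0386 0.07  ]
 [0.4013 0.0819 0.07  ]
 [0.4512 0.2933 0.07  ]]
len 0.21650937220217797 0.19516134055987852
ctr [0.52137005 0.16571037 0.07      ] yaw -0.22660031926889612 -0.22602535341259988
saddlemid [0.52158191 0.16296355 0.09      ] yaw -0.21872336522361913 0.11725824260988459
handle [ 4.82880215e-01 -1.65701950e-04  8.90000000e-02] stn [-0.00028577 -0.17028288  0.089     ]
ptr [ 0.54182312 -0.01365577  0.032     ] stn [ 0.06018109 -0.17020216  0.032     ]
line [ 0.54462919 -0.05420184  0.03      ] stn [ 0.07201411 -0.20908453  0.03      ]
rail [[ 0.5682 -0.4446  0.013 ]
 [ 0.3811 -0.3899  0.013 ]] [ 0.47465127 -0.41723589  0.013     ] [ 0.475242   -0.41565475  0.026     ] ang -0.2839935703809005 0.19498703386500776
```

Everything agrees: the rail measures 195 mm long (spec 194), the handle sits at station y = -0.170, and the line needs about 39 mm of gate travel. Moving over the rail now.

```bash
python3 -m jog '[[26,-40,0,0,0,0],[26,-40,0,0,0,0],[26,-40,0,0,0,0],[26,-40,0,0,0,0],[26,-40,0,0,0,0],[26,-40,0,0,0,0],[26,-40,0,0,0,0],[26,-40,0,0,0,0],[26,-40,0,0,0,0],[0,-48,0,0,0,0],[0,-48,0,0,0,0],[0,-48,0,0,0,0]]' 1 && python3 -m jog '[[0,-48,0,0,0,0],[0,-48,0,0,0,0.03],[-4,-48,0,0,0,0.03],[-4,-48,0,0,0,0.03],[-4,-48,0,0,0,0.03],[-4,-48,0,0,0,0.03],[-4,-48,0,0,0,0],[-4,-48,0,0,0,0],[-4,-48,0,0,0,0],[-4,-48,0,0,0,0],[-4,-40,0,0,0,0],[0,0,0,0,0,0]]'
```

```text
t: 1.35
eef_pos: [0.5217, 0.0922, 0.2208]
ee_rot: [3.141, -0.007, -1.997]
force: [1.2, 0.1, -0.6]
width: 0.0874
t: 2.55
eef_pos: [0.4776, -0.4527, 0.2189]
ee_rot: [3.14, -0.006, -1.844]
force: [0.5, -0.3, -0.5]
width: 0.0873
```

```bash
python3 -m jog '[[-2,36,-20,0,0,-0.01],[0,0,-20,0,0,0],[0,0,0,0,0,0]]' && python3 - <<'E'
from h import *
s=status.get_state(); im=eyes.grab_frame("wrist"); print(s["eef_pos"],s["ee_rot"])
for p in([.5682,-.4446,.013],[.3811,-.3899,.013],[.475,-.4165,.026]): print(w2px("wrist",p,s))
cv2.imwrite("pics/w1.png",im)
E
```

```text
t: 2.85
eef_pos: [0.4741, -0.4177, 0.1763]
ee_rot: [3.138, -0.006, -1.859]
force: [-0.5, 0.6, 0.3]
width: 0.0875
[ 0.47409298 -0.41765793  0.17628143] [ 3.13783277 -0.00573979 -1.85925281]
[283.8733446   71.58421206]
[285.04584108 277.91398758]
[283.65698793 186.73118944]
```

View pics/w1.png

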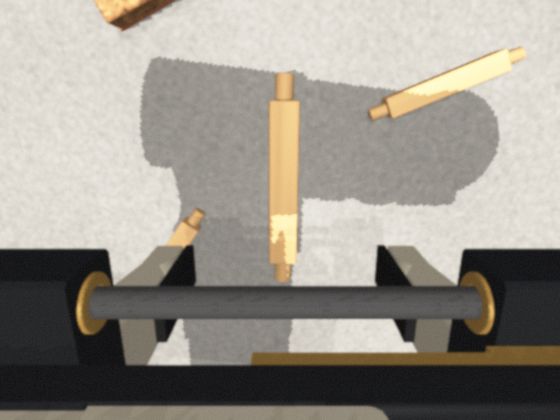

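The wrist view shows the largest rail with its tenon tips at (285,72) and (283,281). They were predicted at (284,72) and (285,278), so it is aligned. Descending.

```bash
python3 -m jog '[[1,1,-45,0,0,0],[0,0,-45,0,0,0],[0,0,-40,0,0,0],[0,0,-25,0,0,0],[0,0,-6,0,0,0],[0,0,0,0,0,0]]'
```

```text
t: 3.5
eef_pos: [0.482, -0.4199, 0.0217]
ee_rot: [-3.13, -0.011, -1.855]
force: [-0.4, -0.4, 0.6]
width: 0.0877
```

```bash
python3 -m jog '[[-7,3,-8,0,0,0],[0,0,-8,0,0,0],[0,0,0,0,0,0]]' && python3 -m jog '[[0,0,0,0,0,0],[0,0,0,0,0,0],[0,0,0,0,0,0],[0,0,0,0,0,0],[0,0,0,0,0,0],[0,0,0,0,0,0]]' 0 40
```

```text
t: 3.8
eef_pos: [0.4772, -0.4181, 0.0091]
ee_rot: [-3.123, -0.013, -1.854]
force: [-0.1, 0.3, -0.7]
width: 0.0876
t: 4.4
eef_pos: [0.4788, -0.4189, 0.0118]
ee_rot: [-3.119, -0.013, -1.854]
force: [-0.7, 0.2, 0.7]
width: 0.0449
```

```bash
python3 - <<'E'
from h import *
s=status.get_state(); M=R.from_euler('xyz',s["ee_rot"]); T=R.from_euler('xyz',[np.pi,0,-1.855]); print((T*M.inv()).as_rotvec(), s["eef_pos"])
E
python3 -m jog '[[-4,2,-6,0,0,0],[0,0,0,0,0,0]]'; python3 -m jog '[[0,0,0,0,0,0],[0,0,0,0,0,0],[0,0,0,0,0,0],[0,0,0,0,0,0]]'
```

```text
[ 0.0191305  0.0177367 -0.0008761] [ 0.47875158 -0.41894024  0.01182234]
t: 4.6
eef_pos: [0.4743, -0.4167, 0.0052]
ee_rot: [-3.119, -0.013, -1.854]
force: [-0.9, -0.8, -0.3]
width: 0.029
t: 5.0
eef_pos: [0.4747, -0.4169, 0.0055]
ee_rot: [-3.119, -0.014, -1.854]
force: [-0.2, -0.0, 0.9]
width: 0.0258
```

```bash
python3 -m jog '[[0,0,15,0,0,0],[0,0,45,0.01,0.01,0],[0,0,50,0.01,0.01,0],[0,0,50,0,0,0],[0,0,30,0,0,0],[0,40,10,0,0,-0.1],[0,40,0,0,0,-0.1],[0,40,0,0,0,-0.1],[0,40,0,0,0,-0.1],[5,40,0,0,0,-0.1],[5,40,0,0,0,-0.1],[0,0,0,0,0,0]]'
```

```text
t: 6.2
eef_pos: [0.4781, -0.1671, 0.2094]
ee_rot: [3.13, 0.006, -2.485]
force: [-0.2, -0.1, -0.9]
width: 0.026
```

```bash
python3 -m jog '[[5,40,0,0,0,-0.11],[5,40,0,0,0,-0.11],[5,40,0,0,0,-0.11],[5,40,0,0,0,-0.11],[5,40,0,0,0,-0.11],[5,40,0,0,0,-0.11],[5,35,0,0,0,-0.11],[0,30,0,0,0,-0.11],[0,0,0,0,0,0]]'; python3 - <<'E'
from h import *
s=status.get_state(); M=R.from_euler('xyz',s["ee_rot"]); T=R.from_euler('xyz',[np.pi,0,-3.368]); print((T*M.inv()).as_rotvec(), s["eef_pos"],s["q"])
E
```

```text
t: 7.1
eef_pos: [0.5112, 0.1479, 0.2078]
ee_rot: [3.13, 0.003, 2.886]
force: [-0.3, -1.2, -1.1]
width: 0.0256
[-0.01089687  0.00608934  0.02879837] [0.51122037 0.14786074 0.20776038] [ 0.64654647  0.13195573 -0.3344224  -0.00547741 -1.09292844 -0.8992615 ]
```

```bash
python3 -m jog '[[10,16,-25,-0.01,0.006,0.03],[0,0,-20,0,0,0],[0,0,0,0,0,0]]'; python3 - <<'E'
from h import *
s=status.get_state(); im=eyes.grab_frame("wrist"); M=R.from_euler('xyz',s["ee_rot"]); T=R.from_euler('xyz',[np.pi,0,-3.368]); print((T*M.inv()).as_rotvec(), s["eef_pos"])
Rz=R.from_euler('z',-.2265).as_matrix(); c=np.array([.5215,.1645,0])
for p in([0,.07,.085],[0,.05,.085],[0,-.05,.085],[0,-.07,.085],[.0175,-.07,.085],[-.0175,-.07,.085],[.0175,.07,.085],[-.0175,.07,.085],[.1,-.11,.07],[.1,.11,.07],[-.1,-.11,.07],[-.1,.11,.07]):
    uv=w2px("wrist",Rz@p+c,s); print(p,uv); 
    if 0<=uv[0]<560 and 0<=uv[1]<420: cv2.circle(im,tuple(np.round(uv).astype(int)),2,(0,255,0),-1)
cv2.imwrite("pics/w2.png",im)
E
```

```text
t: 7.4
eef_pos: [0.5214, 0.1642, 0.1616]
ee_rot: [3.141, -0.0, 2.922]
force: [-0.2, 0.0, -0.8]
width: 0.0257
[-0.00078586 -0.00018042 -0.00724655] [0.52144965 0.16416769 0.1615737 ]
[0, 0.07, 0.085] [284.73052649 301.17840732]
[0, 0.05, 0.085] [284.89433224 277.18155553]
[0, -0.05, 0.085] [285.83313752 139.65053976]
[0, -0.07, 0.085] [286.04904314 108.02127592]
[0.0175, -0.07, 0.085] [258.63760219 107.84536431]
[-0.0175, -0.07, 0.085] [313.45397012 108.19714572]
[0.0175, 0.07, 0.085] [261.39950298 301.04822127]
[-0.0175, 0.07, 0.085] [308.05683085 301.30856704]
[0.1, -0.11, 0.07] [131.73341408  42.3497291 ]
[0.1, 0.11, 0.07] [162.78585155 333.39972848]
[-0.1, -0.11, 0.07] [440.90565956  44.42047227]
[-0.1, 0.11, 0.07] [405.99247203 334.72213521]
```

View pics/w2.png

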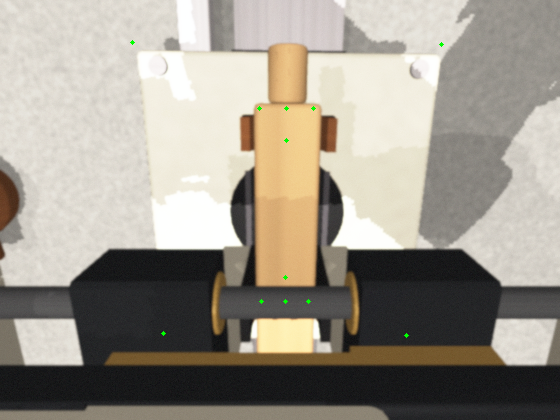

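The wrist view shows the near saddle cheeks centred at column 289 and the rail at 288. After allowing for depth, the rail needs about 1 mm of shift across and 3 mm along. Lowering.

```bash
python3 -m jog '[[-1,3,-25,0,0,0],[0,0,-20,0,0,0],[0,0,0,0,0,0]]'; python3 - <<'E'
from h import *
s=status.get_state(); M=R.from_euler('xyz',s["ee_rot"]); T=R.from_euler('xyz',[np.pi,0,-3.368]); print((T*M.inv()).as_rotvec(), s["eef_pos"],"want .5205 .167")
E
```

```text
t: 7.75
eef_pos: [0.5233, 0.1664, 0.1207]
ee_rot: [3.137, 0.005, 2.923]
force: [0.3, -0.7, -0.8]
width: 0.0254
[-0.00319415  0.00580115 -0.00796057] [0.52327513 0.16640222 0.12065424] want .5205 .167
```

```bash
python3 -m jog '[[-3,1,-8,-0.003,0.006,-0.008],[-1,0,-8,0,0,0],[-1,0,-6,0,0,0],[0,0,0,0,0,0]]'; python3 - <<'E'
from h import *
s=status.get_state(); M=R.from_euler('xyz',s["ee_rot"]); T=R.from_euler('xyz',[np.pi,0,-3.368]); print((T*M.inv()).as_rotvec(), s["eef_pos"],"want .5205 .167")
E
```

```text
t: 8.15
eef_pos: [0.5199, 0.1674, 0.1013]
ee_rot: [3.138, 0.003, 2.914]
force: [-0.5, -0.1, 0.0]
width: 0.0256
[-0.00245321  0.00383883  0.00095575] [0.51991409 0.16741185 0.10129125] want .5205 .167
```

```bash
python3 -m jog '[[0,0,-5,-0.002,0.003,0],[0,0,-4,0,0,0],[0,0,-1,0,0,0]]'; python3 -m jog '[[0,0,-2,0,0,0],[0,0,0,0,0,0]]'
```

```text
t: 8.45
eef_pos: [0.5206, 0.1679, 0.0917]
ee_rot: [3.14, 0.002, 2.915]
force: [-0.2, 0.6, 2.0]
width: 0.0257
t: 8.65
eef_pos: [0.5208, 0.1681, 0.0907]
ee_rot: [3.14, 0.002, 2.915]
force: [-1.4, -0.6, 1.2]
width: 0.0258
```

```bash
python3 -m jog '[[0,0,0,0,0,0],[0,0,0,0,0,0],[0,0,0,0,0,0],[0,0,0,0,0,0]]' 0.5 ; python3 -m jog '[[0,0,20,0,0,0],[0,0,30,0,0,0],[0,0,35,0,0,0],[0,-30,20,0,0,0],[0,-40,0,0,0,0],[0,-40,0,0,0,0],[0,0,0,0,0,0]]'; python3 - <<'E'
from h import *
im=eyes.grab_frame("side");cv2.imwrite("pics/side1.png",im)
im=eyes.grab_frame("top"); cv2.imwrite("pics/top1.png",im)
a=cv2.resize(im[190:310,65:265],None,fx=4,fy=4,interpolation=cv2.INTER_CUBIC)
cv2.imwrite("pics/c2.png",a)
E
```

```text
t: 9.05
eef_pos: [0.5214, 0.1684, 0.091]
ee_rot: [3.139, 0.003, 2.916]
force: [0.1, -0.6, -1.2]
width: 0.0433
t: 9.75
eef_pos: [0.5209, 0.0555, 0.1996]
ee_rot: [3.141, 0.004, 2.919]
force: [0.2, 0.2, 0.1]
width: 0.0439
```

View pics/c2.png

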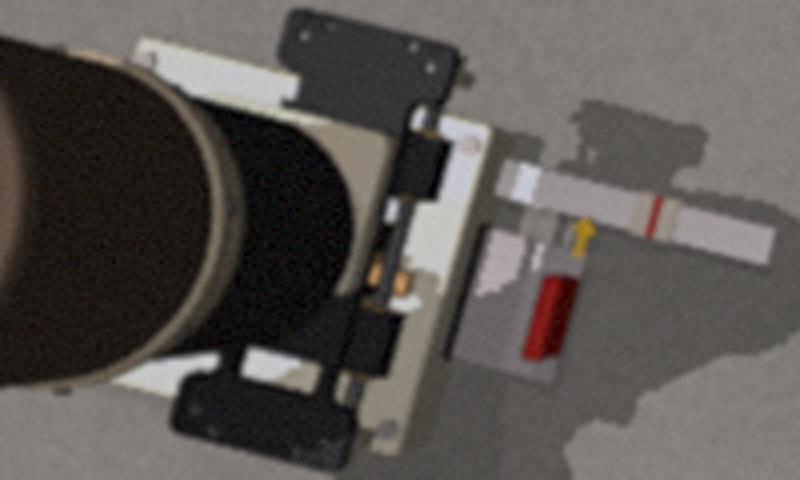

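The arm hides the rail in that crop. I'll turn for the handle while backing off along -y, then look again.

```bash
python3 -m jog '[[-4,-18,0,0,0,0.145],[-4,-18,0,0,0,0.145],[-4,-18,0,0,0,0.145],[-4,-18,0,0,0,0.145],[-4,-18,0,0,0,0.145],[-4,-18,0,0,0,0.145],[-4,-18,0,0,0,0.145],[-4,-18,0,0,0,0.145],[-4,-18,0,0,0,0.145],[-4,-18,0,0,0,0.145],[-4,-18,0,0,0,0.145],[0,0,0,0,0,0]]' 0.5; python3 - <<'E'
from h import *
s=status.get_state(); M=R.from_euler('xyz',s["ee_rot"]); T=R.from_euler('xyz',[np.pi,0,-1.797]); print((T*M.inv()).as_rotvec(), s["eef_pos"],s["q"])
im=eyes.grab_frame("top"); cv2.imwrite("pics/top2.png",im)
a=cv2.resize(im[190:310,65:265],None,fx=4,fy=4,interpolation=cv2.INTER_CUBIC)
im=eyes.grab_frame("side");cv2.imwrite("pics/side2.png",im)
cv2.imwrite("pics/c3.png",np.hstack([a[:,:440],cv2.resize(im[250:420,220:400],(360,340)).repeat(1,0) if 0 else cv2.copyMakeBorder(cv2.resize(im[250:420,220:400],(360,340)),0,140,0,0,cv2.BORDER_CONSTANT)]))
E
```

```text
t: 11.05
eef_pos: [0.4791, -0.1355, 0.1961]
ee_rot: [3.138, 0.002, -1.711]
force: [-0.3, 1.1, 0.2]
width: 0.0441
[-0.00308007 -0.00337103 -0.08626641] [ 0.47907563 -0.1354628   0.19610209] [ 0.11718002  0.09171179 -0.41034227 -0.00378087 -1.07187825  1.31549346]
```

View pics/c3.png

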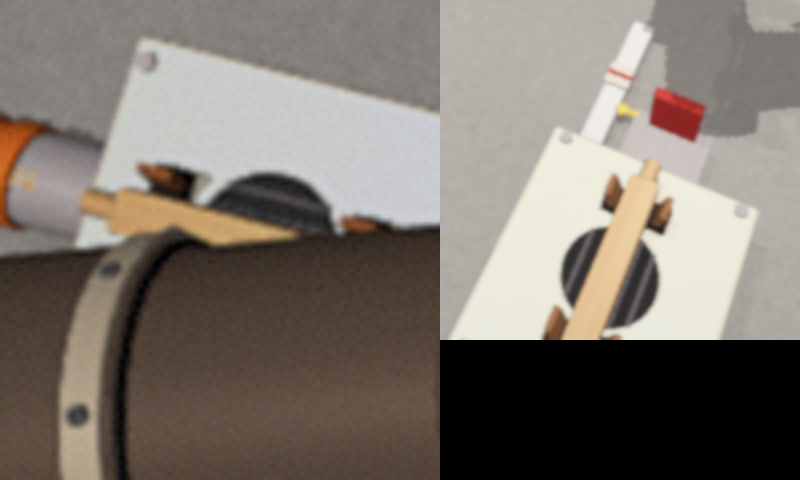

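The rail lies in both saddles: in the side view the bar sits between the cheeks, with its tenon tip at about crop (652,163), and the gate is shut. A quick numeric check of its position follows, together with the shift to the handle.

```bash
python3 - <<'E'
from h import *
Rz=R.from_euler('z',-.2265).as_matrix(); c=np.array([.521,.166,0])
p=px2w("top",(65+81/4-.375,190+203/4-.375),.098); print("+y tip stn",Rz.T@(p-c))
p=px2w("side",(220+(652-440)/2-.25,250+163/2-.25),.104); print("-y tip stn",Rz.T@(p-c))
print(status.get_state()["eef_pos"])
E
python3 -m jog '[[1,35,0,-0.003,-0.003,-0.086],[1,35,0,0,0,0],[1,35,0,0,0,0],[1,30,0,0,0,0],[0,0,0,0,0,0]]' 0.5; python3 - <<'E'
from h import *
s=status.get_state(); M=R.from_euler('xyz',s["ee_rot"]); T=R.from_euler('xyz',[np.pi,0,-1.797]); print((T*M.inv()).as_rotvec(), s["eef_pos"])
im=eyes.grab_frame("wrist")
Rz=R.from_euler('z',-.2265).as_matrix(); h=np.array([.4829,-.0002,.089])
for d in([.025,.006,0],[.025,-.006,0],[-.025,.006,0],[-.025,-.006,0]):
    uv=w2px("wrist",Rz@d+h,s); cv2.circle(im,tuple(np.round(uv).astype(int)),2,(0,255,0),-1)
cv2.imwrite("pics/w3.png",im)
E
```

```text
+y tip stn [-0.00201596  0.10023133  0.098     ]
-y tip stn [-0.00094952 -0.08983412  0.104     ]
[ 0.47949796 -0.13449465  0.19621361]
t: 11.65
eef_pos: [0.4845, 0.0096, 0.1959]
ee_rot: [-3.141, 0.001, -1.824]
force: [-0.8, -0.8, -0.1]
width: 0.0443
[-0.00062068  0.00082654  0.02683127] [0.48453425 0.00957794 0.19589504]
```

View pics/w3.png

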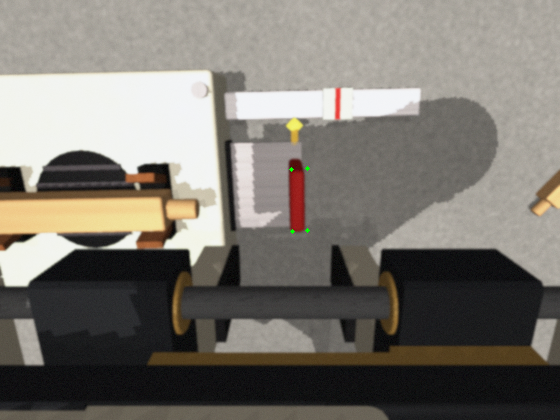

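```bash
python3 -m jog '[[0,-8,-20,0,0,0.027],[0,0,-35,0,0,0],[0,0,-35,0,0,0],[0,0,-15,0,0,0],[0,0,0,0,0,0]]' 0.5; python3 - <<'E'
from h import *
s=status.get_state(); M=R.from_euler('xyz',s["ee_rot"]); T=R.from_euler('xyz',[np.pi,0,-1.797]); print((T*M.inv()).as_rotvec(), s["eef_pos"])
for P,L in (((294,125),(338,103)),):
    a=px2w("wrist",P,.032,s)
# line vs pointer, using the picture's pose
s2=dict(s); s2["eef_pos"]=[0.48453,0.00958,0.1959]; s2["ee_rot"]=[-3.141,.001,-1.824]
Rz=R.from_euler('z',-.2265).as_matrix()
a=px2w("wrist",(294,125),.032,s2);b=px2w("wrist",(338,103),.027,s2); print("travel",Rz.T@(b-a))
E
```

```text
t: 12.2
eef_pos: [0.4853, 0.0023, 0.0889]
ee_rot: [-3.138, 0.002, -1.802]
force: [-0.9, 0.5, 0.2]
width: 0.0439
[-0.00145571  0.00441284  0.00513969] [0.48532555 0.00226695 0.08885274]
travel [ 0.01762519 -0.03943422 -0.005     ]
```

```bash
python3 -m jog '[[0,-1,-14,-0.001,0.004,0.005],[0,0,-13,0,0,0],[0,0,0,0,0,0]]'; python3 -m jog '[[0,0,0,0,0,0],[0,0,0,0,0,0],[0,0,0,0,0,0],[0,0,0,0,0,0],[0,0,0,0,0,0],[0,0,0,0,0,0]]' 0 40
```

```text
t: 12.5
eef_pos: [0.4867, 0.0014, 0.0631]
ee_rot: [-3.14, 0.001, -1.801]
force: [0.0, -0.4, 0.5]
width: 0.0439
t: 13.1
eef_pos: [0.4882, -0.0007, 0.0667]
ee_rot: [-3.136, -0.001, -1.801]
force: [1.2, 6.6, -6.6]
width: 0.0121
```

```bash
python3 -m jog '[[-2,-8,0,0,0,0],[-2,-8,0,0,0,0],[-2,-8,0,0,0,0],[-2,-8,0,0,0,0],[-1,-4,0,0,0,0],[0,0,0,0,0,0],[0,0,0,0,0,0]]'; python3 - <<'E'
from h import *
s=status.get_state(); print(s["eef_pos"],s["ee_rot"],s["force"],s["width"])
im=eyes.grab_frame("wrist"); t=eyes.grab_frame("top"); sd=eyes.grab_frame("side")
a=cv2.resize(im[60:210,200:460],(520,300),interpolation=cv2.INTER_CUBIC)
b=cv2.resize(sd[250:325,270:345],(300,300),interpolation=cv2.INTER_CUBIC)
cv2.imwrite("pics/c4.png",np.vstack([np.hstack([a,b[:,:280]]),cv2.resize(t[220:290,180:280],(800,300),interpolation=cv2.INTER_CUBIC) if 0 else np.hstack([cv2.resize(t[220:295,180:280],(400,300),interpolation=cv2.INTER_CUBIC),cv2.resize(sd[280:420,220:400],(400,300))])]))
E
```

```text
t: 13.8
eef_pos: [0.4814, -0.0299, 0.0666]
ee_rot: [-3.132, 0.012, -1.802]
force: [1.2, 6.3, -3.5]
width: 0.0119
[ 0.48137256 -0.02992149  0.06661334] [-3.132176    0.01242425 -1.80165426] [ 1.16789116  6.30646653 -3.52829286] 0.01193324298653483
```

View pics/c4.png

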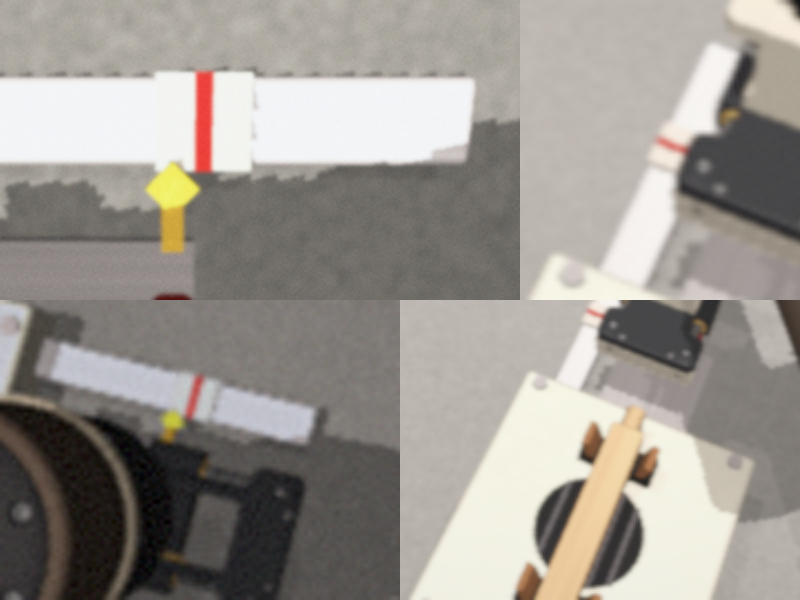

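The pointer tip (crop col 172) is about 16 full px short of the red line (col 204), which is about 9.4 mm. That fits 30 mm done out of 39. The rail is undisturbed.

```bash
python3 -m jog '[[-1,-5,0,0,0,0],[-1,-5,0,0,0,0],[0,0,0,0,0,0],[0,0,0,0,0,0],[0,0,0,0,0,0]]'; python3 -m jog '[[0,0,0,0,0,0],[0,0,0,0,0,0],[0,0,0,0,0,0]]'
```

```text
t: 14.45
eef_pos: [0.4804, -0.034, 0.0666]
ee_rot: [-3.131, 0.02, -1.8]
force: [0.2, 7.9, -3.4]
width: 0.0122
t: 14.75
eef_pos: [0.4812, -0.0307, 0.0666]
ee_rot: [-3.13, 0.025, -1.8]
force: [0.8, 7.3, -4.1]
width: 0.0118
```

```bash
python3 - <<'E'
from h import *
s=status.get_state(); M=R.from_euler('xyz',s["ee_rot"]); T=R.from_euler('xyz',[np.pi,0,-1.797]); print((T*M.inv()).as_rotvec(), s["eef_pos"])
E
python3 -m jog '[[-0.8,-5,0,0,0,0],[-0.8,-5,0,0,0,0],[-0.5,-2.5,0,0,0,0],[-0.3,-1.2,0,0,0,0],[-0.3,-1.2,0,0,0,0]]'
```

```text
[-0.02132836  0.01666251  0.00287552] [ 0.4811858  -0.03068496  0.06661176]
t: 15.25
eef_pos: [0.4792, -0.0394, 0.0666]
ee_rot: [-3.13, 0.033, -1.799]
force: [0.7, 10.3, -4.2]
width: 0.0118
```

```bash
python3 -m jog '[[-0.3,-1.2,0,-0.002,0.0015,0],[-0.3,-1.2,0,-0.002,0.0015,0],[-0.3,-1.2,0,-0.002,0.0015,0]]'; python3 - <<'E'
from h import *
s=status.get_state(); print(s["eef_pos"],s["ee_rot"],s["force"],s["width"])
im=eyes.grab_frame("wrist"); sd=eyes.grab_frame("side"); s=status.get_state(); print(s["eef_pos"],s["force"])
a=cv2.resize(im[60:160,225:345],(480,400),interpolation=cv2.INTER_CUBIC)
b=cv2.resize(sd[250:400,220:340],(320,400),interpolation=cv2.INTER_CUBIC)
cv2.imwrite("pics/c5.png",np.hstack([a,b]))
E
```

```text
t: 15.55
eef_pos: [0.4792, -0.0394, 0.0666]
ee_rot: [-3.132, 0.03, -1.798]
force: [0.5, 8.0, -3.8]
width: 0.0119
[ 0.47915507 -0.03939822  0.06660065] [-3.1318909   0.0304325  -1.79841872] [ 0.47956797  7.97647095 -3.83806998] 0.011930801703719305
[ 0.47914178 -0.03939766  0.06658258] [-0.15695435  8.8404984  -3.22867703]
```

View pics/c5.png

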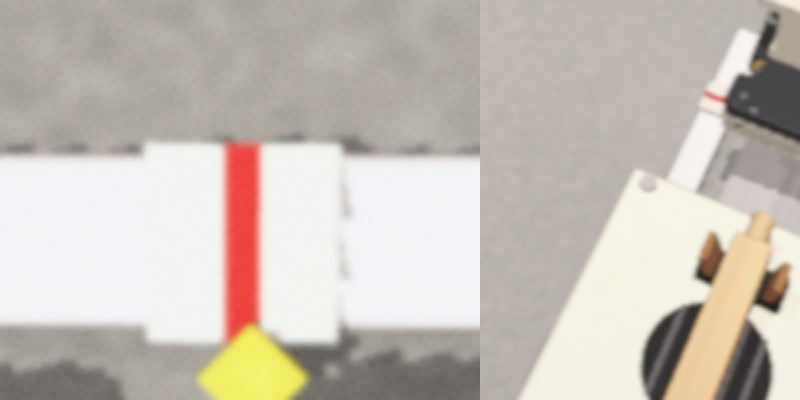

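The pointer tip (col 251) is on the red line (col 242), about 1.3 mm past its middle. The rail is still seated. Holding a moment more, then handing in.

```bash
python3 -m jog '[[-0.3,-1,0,-0.002,0.0015,0],[-0.3,-1.1,0,-0.002,0.0015,0],[-0.3,-1.1,0,-0.002,0.0015,0],[-0.3,-1.1,0,-0.002,0.0015,0]]' && python3 -c "
from station import workorder,status
s=status.get_state(); print(s['eef_pos'],s['force'],s['width'],abs(s['qd']).max())
print(workorder.job_done()); s=status.get_state(); print(s['t'],s['eef_pos'],s['force'],s['width'])"
```

```text
t: 16.05
eef_pos: [0.4792, -0.039, 0.0666]
ee_rot: [-3.135, 0.027, -1.798]
force: [0.1, 7.7, -4.1]
width: 0.0117
[ 0.47922544 -0.03902468  0.06662367] [ 0.07251924  7.68695988 -4.05265507] 0.011729824718385797 0.01148973316755565
the job is handed in; nothing more can be done
None
the job is handed in; nothing more can be done
```

The job is handed in at about 16 s of the 51 s allowed, with the gripper still holding the air gate at the red line. The system gave no verdict, so what follows is from my own checks.

- **Rail:** I laid the largest of the three rails in both saddles and let go with the gate shut. It measured about 1–2 mm off across and 3–5 mm off lengthwise. The last side picture showed it still seated during the pull.
- **Gate:** I gripped the red handle and pulled it about 39 mm. The last wrist picture showed the pointer about 1.3 mm past the middle of the red line. The tool then eased back about 0.4 mm during the final hold, and I took no picture after that.
- **Hold:** At hand-in the tool was nearly still, with about 8 N of spring force on it and a 40 N grip set on the 12 mm plate.
- **Drift:** On the first hold the gate crept back about 1 mm per row. I offset that with small outward rows, and it then held steady.
- **Bystanders:** The gripper did not go near the glue jar, sanding block or chair corner. I did not measure their positions again.

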